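Find the rocking corner of the weighing platform and press its shim flat

ROBOT

A 6-joint arm with a two-finger parallel gripper is mounted at the origin on the work surface. World frame = base frame: x ahead of the robot, y to its left, z up, the work surface at z = 0. Lengths are in m, angles in rad, forces in N, time in s.
With the tool pointing down it reaches from about 0.35 to 0.775 m from the base axis. Payload 7.3 kg.
Tool frame: the origin (TCP) lies midway between the tips of the shut fingers; the grasp point (between the pads) lies 19 mm behind it (robot.grip_depth is the z of the grasp point in the tool frame, in m); z points along the fingers, y is the line along which they close (so a half turn about z gives the same grasp; the last joint's range is limited). The gripper opens to 92 mm and grips with 3 to 60 N. Pads are 19 mm wide; open, the fingers measure 130 mm over their backs; the gripper's body (75 mm by 190 mm) begins 47 mm behind the grasp point.
Start: joints at [1.045, 0.342, 1.524, -0, 1.275, -0.146], TCP at [0.195, 0.488, 0.227] pointing down, gripper open.
Joint ranges: [-2.53, 2.53], [-0.77, 2.02], [0.04, 2.7], [-1, 4.14], [0.28, 2.66], [-3.11, 3.11]. Speed limits (rad/s): [2.57, 2.57, 3.14, 3.14, 3.14, 3.14].

INTERFACE

Orientations are given as [roll, pitch, yaw] about the fixed x, y, z axes, in that order (R = Rz(yaw) Ry(pitch) Rx(roll)).
In Python, from cell import robot, viewer gives the robot as it stands.
- The arm moves only by the tool step_arm, never from a script. Its argument "increments" is a list of rows, each an object with "delta_pos": the shift along the tool's x, y, z in cm, a list of three; "dr": the turn, a rotation vector about the tool's x, y, z in degrees, a list of three; "fingers": the closure, from -1 (fully open) to 1 (shut), so that 0 is half open. In form: [{"delta_pos": [tx, ty, tz], "dr": [wx, wy, wz], "fingers": fingers}, ...]. A call has exactly 5 rows; each row is the pose to reach, as a shift and turn from the pose commanded when the call began, along the tool's axes at that moment; what a row does not reach only later rows make up. A row lasts 1/8 s, in which the tool goes at most 62.5 mm and 10.7 degrees, less where a joint would pass 70% of its speed; a pose out of reach is approached as far as the arm can. A call with a gripper value outside its range is refused whole. The fingers move at their own pace and stop on an object; "newtons" is the grip in N (left out, the last holds). Time passes only in rows, so rows that repeat a pose let the fingers close, or fill a call up. It gives the time, the measured TCP pose, the force, the opening and the grip force at its end, in the units of the state.
- robot.observe(): the state, without advancing time (a new reading comes with each control period).
- viewer.read_camera(name): name is "scene" or "top" or "wrist"; returns the picture (480x640x3 uint8, red, green, blue); there is no depth.
- viewer.camera_params(name): a dict with "K" (3x3 intrinsics, pixels), "T" (4x4, takes a point from camera to world coordinates). Camera axes: x right, y down, z forward; pixel columns grow to the right and rows downward; lengths in m; the calibration is good to about 2 mm. A picture is of the moment at which its call begins: read the wrist's pose just before it. camera_params takes no time and is no camera call; for the wrist camera it gives the pose at the moment of the call.
- robot.hand_in(): hands the job in; it is judged then, once.
The state is a dict: "time": time; "qpos": joint angles; "qvel": joint speeds; "joint_efforts": joint torques, N m; "tool_pos": TCP position; "tool_rot": TCP orientation; "contact_force": force on the tool from outside, world axes, zero at the start; "torque": the same for the moment, N m; "opening": finger opening in m; "grip_force": force on a finger pad.
Only numpy, scipy, OpenCV 4.12 (cv2) and the standard library are available. Lean on these libraries where they do the work, as an engineer would, in place of code of your own. Each camera call takes 0.05 s, during which the arm holds its last target. There are 200 camera calls.

TASK

One corner of the aluminium weighing platform rocks. Press down on the blue corner dots with the fingertips until you find the corner that gives, then press the orange shim key next to that dot flat, down to its stop. Leave the other three shims up, do not lift the platform, and leave the weights and everything else standing where they are.

Things in the scene. Friction and masses are not known exactly. Their poses are not given: they have to be found in the camera images.
- base: Grey plastic tray 240 x 340 x 12 mm fixed on the table under the platform; it carries the feet and the shims. Origin: centre of its underside, on the table; x points from front (robot side) to back, y to the left, z up. It does not move.
- plate: Aluminium weighing platform, a loose plate 220 (x) x 310 (y) x 12 mm, 1.2 kg, with a steel pan (100 mm across, 12 mm high) on its middle. Origin: centre of its underside, 34 mm above the table; axes as the tray's. One of its four feet is short: that corner, unseen and drawn anew each start, goes down 5 mm under 2 to 3 N and comes back; the others are solid.
- spot_front_left (a point): Blue dot (22 mm across) on the plate's upper face at its front left corner, 46 mm above the table: the place to press that corner. Moves with the plate.
- spot_front_right (a point): Blue dot (22 mm across) on the plate's upper face at its front right corner, 46 mm above the table: the place to press that corner. Moves with the plate.
- spot_back_left (a point): Blue dot (22 mm across) on the plate's upper face at its back left corner, 46 mm above the table: the place to press that corner. Moves with the plate.
- spot_back_right (a point): Blue dot (22 mm across) on the plate's upper face at its back right corner, 46 mm above the table: the place to press that corner. Moves with the plate.
- shim_front_left (a point): Centre of the top of the raised orange shim key of the front left corner, 58 mm above the table (a fixed point: it stays when the key goes down). The key, 22 x 22 mm, rises through a hole in the plate 48 mm outward (plate's y) of that blue dot, 12 mm proud of the plate. About 3 N press it 9 mm down to its stop, where it stays, 3 mm proud, packing the foot.
- shim_front_right (a point): Centre of the top of the raised orange shim key of the front right corner, 58 mm above the table (a fixed point: it stays when the key goes down). The key, 22 x 22 mm, rises through a hole in the plate 48 mm outward (plate's y) of that blue dot, 12 mm proud of the plate. About 3 N press it 9 mm down to its stop, where it stays, 3 mm proud, packing the foot.
- shim_back_left (a point): Centre of the top of the raised orange shim key of the back left corner, 58 mm above the table (a fixed point: it stays when the key goes down). The key, 22 x 22 mm, rises through a hole in the plate 48 mm outward (plate's y) of that blue dot, 12 mm proud of the plate. About 3 N press it 9 mm down to its stop, where it stays, 3 mm proud, packing the foot.
- shim_back_right (a point): Centre of the top of the raised orange shim key of the back right corner, 58 mm above the table (a fixed point: it stays when the key goes down). The key, 22 x 22 mm, rises through a hole in the plate 48 mm outward (plate's y) of that blue dot, 12 mm proud of the plate. About 3 N press it 9 mm down to its stop, where it stays, 3 mm proud, packing the foot.
- shim_a (a joint): Travel of one of the four shim keys in m: 0 up, 0.009 fully pressed flat. The four keys a, b, c, d are dealt to the corners anew at each start, so the letter does not tell the corner.
- shim_b (a joint): Travel of one of the four shim keys in m: 0 up, 0.009 fully pressed flat. The four keys a, b, c, d are dealt to the corners anew at each start, so the letter does not tell the corner.
- shim_c (a joint): Travel of one of the four shim keys in m: 0 up, 0.009 fully pressed flat. The four keys a, b, c, d are dealt to the corners anew at each start, so the letter does not tell the corner.
- shim_d (a joint): Travel of one of the four shim keys in m: 0 up, 0.009 fully pressed flat. The four keys a, b, c, d are dealt to the corners anew at each start, so the letter does not tell the corner.
- brass_weight_center (a point): Brass weight, 30 mm across and 36 mm high, standing on the pan; the point is half-way up. Leave it alone.
- steel_weight_center (a point): Steel weight, 28 mm across and 32 mm high, standing on the table beside the tray; the point is half-way up. Leave it alone.
- red_flask: Red steel flask, 106 mm across and 180 mm high, on the table; origin under its centre. Leave it alone.
- oil_bottle: Clear bottle with a blue label, 64 mm across and 140 mm high, on the table; origin under its centre. Leave it alone.
- screwdriver: Screwdriver lying on the table; origin under its middle. Leave it alone.

How it is judged:
By the outcome, as a careful person would: the job done as asked, in the order asked, and still so for the second after the job is handed in, with the robot touching nothing.
It also fails if it takes over 51 s, if anything falls off the work surface, if the arm or the gripper's body presses on something with over 40 N, if the wrist force passes 120 N, or if a joint passes its speed limit or range.

## Working session

There is one attempt and no reset: what is moved stays moved. The work goes in short steps, Python scripts to look and compute and a tool call to move; the robot and the scene stay as the last step left them, time stands still between calls to the robot, and variables do not carry over. Pictures are saved under pics/ and viewed, at most 10 in all, crops included, and the job is handed in when it is done.

Besides the shell and the picture viewer there is one more tool, called after "Request:" as a command line: name --argument value ..., lists and objects as JSON in quotes. step_arm: Moves the arm, as the interface text tells. Its arguments: {"type":"object","properties":{"increments":{"type":"array"},"newtons":{"type":"number"}},"required":["increments"]}

```bash
mkdir -p pics
python3 - <<'E'
from cell import robot, viewer
import cv2
s=robot.observe(); print(s)
for n in("top","scene"):
    im=viewer.read_camera(n); cv2.imwrite(f"pics/{n}0.png",im[:,:,::-1])
    p=viewer.camera_params(n); print(n,p)
E
```

```text
{'time': 0.0, 'qpos': array([ 1.04499981e+00,  3.42676566e-01,  1.52506620e+00, -1.04688295e-05,
        1.27538795e+00, -1.46010650e-01]), 'qvel': array([ 0.00047673,  0.00096156, -0.00084991,  0.00063535, -0.0008461 ,
       -0.00132321]), 'joint_efforts': array([ 1.00502239e-03, -4.31234658e+01, -2.44226503e+01,  7.18686660e-02,
        5.58083807e-02, -1.23327836e-04]), 'tool_pos': array([0.1943993 , 0.48722157, 0.22605176]), 'tool_rot': array([-3.14006950e+00, -2.13871796e-04,  2.76180968e+00]), 'contact_force': array([-0.1960007 , -0.67949845, -0.23760812]), 'torque': array([ 0.01094394,  0.03647717, -0.07716007]), 'grip_force': 0.0, 'opening': 0.09225885620041316}
top {'K': array([[549.40988421,   0.        , 311.87935769],
       [  0.        , 549.40988421, 243.24872182],
       [  0.        ,   0.        ,   1.        ]]), 'T': array([[-0.02825237, -0.98192895,  0.18712922,  0.3406755 ],
       [-0.99953482,  0.02990228,  0.00599951, -0.03016307],
       [-0.01148668, -0.18687268, -0.98231699,  1.28272362],
       [ 0.        ,  0.        ,  0.        ,  1.        ]])}
scene {'K': array([[497.52834609,   0.        , 311.19636727],
       [  0.        , 497.52834609, 236.74891731],
       [  0.        ,   0.        ,   1.        ]]), 'T': array([[ 0.23980134,  0.83395044, -0.49701305,  1.14567935],
       [ 0.9707237 , -0.19868783,  0.13497642, -0.17440573],
       [ 0.0138132 , -0.51482988, -0.85718107,  1.0899053 ],
       [ 0.        ,  0.        ,  0.        ,  1.        ]])}
```

View pics/top0.png

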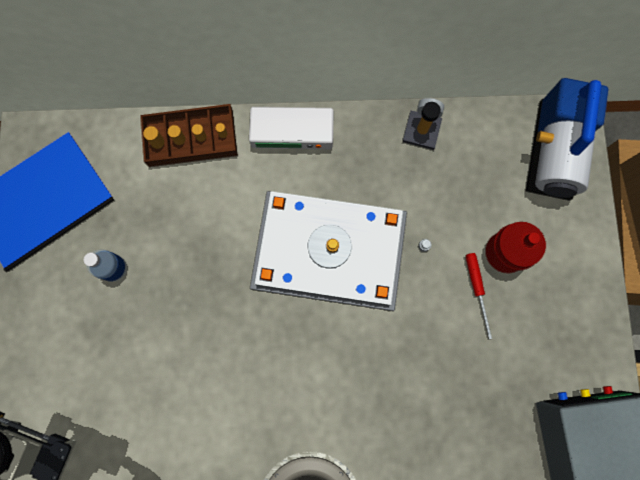

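View pics/scene0.png

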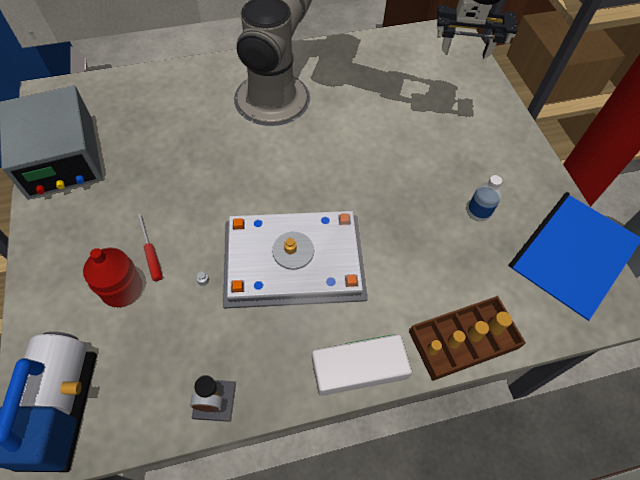

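The top view shows the platform at about (330,247). The blue dots are near (299,206), (371,216), (287,278) and (361,289), with an orange key outward of each. The flask, screwdriver and steel weight are to the right, and the bottle is at the far left. The scene view agrees with this.

```bash
cat > h.py <<'E'
import numpy as np, cv2
from scipy.spatial.transform import Rotation as R
from cell import robot, viewer
def toworld(n,uv,z):
    p=viewer.camera_params(n); d=p["T"][:3,:3]@np.linalg.solve(p["K"],[*uv,1]); o=p["T"][:3,3]
    return o+d*(z-o[2])/d[2]
def delta(target,yaw,s=None):
    "tool-axis shift in cm and turn in deg to target pose (tool down)"
    s=s or robot.observe(); A=R.from_euler('xyz',s["tool_rot"]); B=R.from_euler('xyz',[np.pi,0,yaw])
    return (A.inv().apply(np.array(target)-s["tool_pos"])*100).round(2),(A.inv()*B).as_rotvec(degrees=True).round(1)
E
python3 - <<'E'
from h import *
out={}
for n in("top","scene"):
    im=cv2.imread(f"pics/{n}0.png"); hsv=cv2.cvtColor(im,cv2.COLOR_BGR2HSV)
    lo,hi=((240,185),(410,315)) if n=="top" else ((222,208),(368,305))
    for nm,h0,h1,z in(("blue",105,125,.046),("orange",5,18,.058)):
        m=cv2.inRange(hsv,(h0,110,60),(h1,255,255)); k=np.zeros_like(m); k[lo[1]:hi[1],lo[0]:hi[0]]=255
        _,_,st,c=cv2.connectedComponentsWithStats(m&k)
        for a,b in zip(st[1:],c[1:]):
            if a[4]>20: print(n,nm,a[4],b.round(1),toworld(n,b,z)[:2].round(4))
E
```

```text
top blue 60 [298.9 205.5] [0.6664 0.0051]
top blue 61 [370.6 216. ] [ 0.6362 -0.16  ]
top blue 65 [287.1 277.2] [0.4997 0.0357]
top blue 66 [360.5 288.4] [ 0.4695 -0.1292]
top orange 113 [278.2 202.4] [0.6721 0.0522]
top orange 113 [391.4 218.7] [ 0.6256 -0.206 ]
top orange 26 [331.1 249. ] [ 0.5593 -0.0657]
top orange 114 [266.  274.1] [0.5067 0.0823]
top orange 118 [381.9 291.5] [ 0.4598 -0.1757]
scene blue 47 [324.7 220.1] [0.501  0.0345]
scene blue 46 [257.5 223. ] [ 0.4708 -0.1303]
scene blue 52 [330.5 281.5] [0.6686 0.0045]
scene blue 60 [258.  284.8] [ 0.6376 -0.1607]
scene orange 66 [344.  217.3] [0.5115 0.0807]
scene orange 98 [237.8 223.4] [ 0.4685 -0.1779]
scene orange 76 [291.1 247.1] [ 0.5641 -0.0655]
scene orange 111 [351.2 280.3] [0.6823 0.0496]
scene orange 117 [236.8 285.6] [ 0.6343 -0.208 ]
```

Run:
```python
from h import *
print(delta([.5004,.0351,.12],np.radians(79.6)))
```

```text
(array([-45.18, -30.64,  10.64]), array([-0.1,  0. , 78.6]))
```

Request:
step_arm --increments '[{"delta_pos": [-4.5, -3.1, 0.5], "dr": [0, 0, 8], "fingers": 1}, {"delta_pos": [-9, -6.1, 1], "dr": [0, 0, 16], "fingers": 1}, {"delta_pos": [-13.6, -9.2, 1.5], "dr": [0, 0, 24], "fingers": 1}, {"delta_pos": [-18.1, -12.3, 2], "dr": [0, 0, 32], "fingers": 1}, {"delta_pos": [-22.6, -15.3, 3], "dr": [0, 0, 40], "fingers": 1}]' --newtons 20

```text
time: 0.72
tool_pos: [0.3486, 0.2602, 0.1967]
tool_rot: [3.141, -0.0, 2.059]
contact_force: [0.8, 0.9, -0.4]
opening: 0.0466
grip_force: 0.0
```

Run:
```python
from h import *
s=robot.observe();print(s["tool_pos"],s["tool_rot"],s["contact_force"],s["opening"])
print(delta([.5004,.0351,.12],np.radians(79.6),s))
```

```text
[0.34857348 0.26024613 0.196661  ] [ 3.14083792e+00 -4.37145057e-05  2.05923160e+00] [ 0.84917737  0.93921393 -0.37891509] 0.0466491696009843
(array([-27.01,   2.84,   7.67]), array([ 0. , -0. , 38.4]))
```

Request:
step_arm --increments '[{"delta_pos": [-5.4, 0.6, 1.5], "dr": [0, 0, 8], "fingers": 1}, {"delta_pos": [-10.8, 1.1, 3.1], "dr": [0, 0, 16], "fingers": 1}, {"delta_pos": [-16.2, 1.7, 4.6], "dr": [0, 0, 24], "fingers": 1}, {"delta_pos": [-21.6, 2.3, 6.1], "dr": [0, 0, 32], "fingers": 1}, {"delta_pos": [-26.8, 2.8, 7.6], "dr": [0, 0, 38.4], "fingers": 1}]'

```text
time: 1.35
tool_pos: [0.5, 0.0372, 0.12]
tool_rot: [-3.141, -0.0, 1.389]
contact_force: [0.2, 0.9, -0.1]
opening: 0.0011
grip_force: 0.0
```

Request:
step_arm --increments '[{"delta_pos": [0, 0, 1], "dr": [0, 0, 0], "fingers": 1}, {"delta_pos": [0, 0, 2], "dr": [0, 0, 0], "fingers": 1}, {"delta_pos": [0, 0, 3], "dr": [0, 0, 0], "fingers": 1}, {"delta_pos": [0, 0, 3], "dr": [0, 0, 0], "fingers": 1}, {"delta_pos": [0, 0, 3], "dr": [0, 0, 0], "fingers": 1}]'

```text
time: 1.98
tool_pos: [0.4993, 0.0395, 0.0911]
tool_rot: [3.141, -0.0, 1.395]
contact_force: [-0.0, -0.4, 1.0]
opening: 0.0004
grip_force: 0.0
```

Run:
```python
from h import *
s=robot.observe();print(s["tool_pos"],s["tool_rot"],s["contact_force"],s["torque"],s["opening"])
print(delta([.5004,.0351,.05],np.radians(79.6),s))
cv2.imwrite("pics/top1.png",cv2.resize(viewer.read_camera("top")[170:320,230:430,::-1],(800,600)))
```

```text
[0.49931662 0.03950002 0.09108911] [ 3.14093963e+00 -1.72721816e-04  1.39469176e+00] [-0.0164939  -0.44232086  1.03420452] [-0.07097979  0.02701118  0.01038737] 0.00043554933552616103
(array([-0.41,  0.18,  4.11]), array([ 0. , -0. ,  0.3]))
```

Request:
step_arm --increments '[{"delta_pos": [-0.4, 0.1, 1], "dr": [0, 0, 0], "fingers": 1}, {"delta_pos": [-0.4, 0.1, 2], "dr": [0, 0, 0], "fingers": 1}, {"delta_pos": [-0.4, 0.1, 3], "dr": [0, 0, 0], "fingers": 1}, {"delta_pos": [-0.4, 0.1, 4], "dr": [0, 0, 0], "fingers": 1}, {"delta_pos": [-0.4, 0.1, 4], "dr": [0, 0, 0], "fingers": 1}]'

```text
time: 2.65
tool_pos: [0.4989, 0.0349, 0.0497]
tool_rot: [-3.139, 0.0, 1.393]
contact_force: [-0.3, -0.8, -0.6]
opening: 0.0004
grip_force: 0.0
```

Run:
```python
from h import *
for i in range(3):
    s=robot.observe();print(s["tool_pos"],s["contact_force"]); im=viewer.read_camera("wrist")
cv2.imwrite("pics/w1.png",im[:,:,::-1])
```

```text
[0.49887846 0.03485013 0.04967599] [-0.25885934 -0.84830491 -0.60609531]
[0.49929694 0.03480529 0.05024633] [-0.06533973 -1.00795708 -0.41516094]
[0.49959619 0.03478723 0.05062254] [0.28647344 0.22012226 0.76323622]
```

View pics/w1.png

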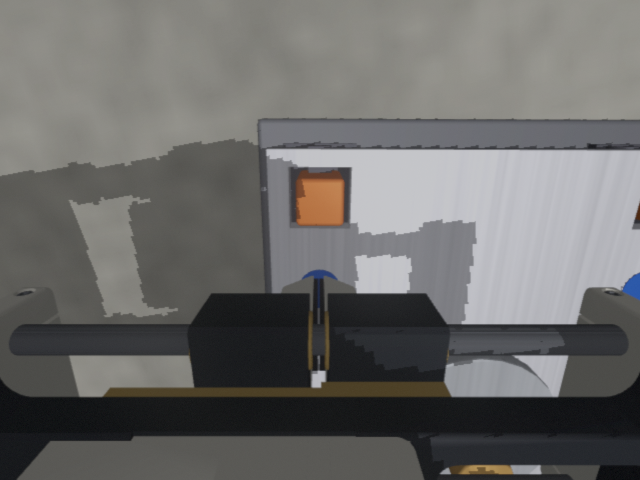

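The wrist view shows the shut fingertips over the front-left blue dot (edge visible at (319,275)), clear of the orange key at (320,197). I'll press in small steps.

Request:
step_arm --increments '[{"delta_pos": [0, 0, 0.2], "dr": [0, 0, 0], "fingers": 1}, {"delta_pos": [0, 0, 0.4], "dr": [0, 0, 0], "fingers": 1}, {"delta_pos": [0, 0, 0.5], "dr": [0, 0, 0], "fingers": 1}, {"delta_pos": [0, 0, 0.6], "dr": [0, 0, 0], "fingers": 1}, {"delta_pos": [0, 0, 0.6], "dr": [0, 0, 0], "fingers": 1}]'

```text
time: 3.42
tool_pos: [0.4996, 0.0348, 0.0462]
tool_rot: [3.141, -0.0, 1.394]
contact_force: [-4.3, 0.1, 14.6]
opening: 0.0005
grip_force: 7.5
```

Front-left is solid: 14.6 N with no give. Next is front-right, 16.8 cm along tool −x.

Request:
step_arm --increments '[{"delta_pos": [0, 0, -3], "dr": [0, 0, 0], "fingers": 1}, {"delta_pos": [-5, 0, -3], "dr": [0, 0, 0], "fingers": 1}, {"delta_pos": [-10, 0, -3], "dr": [0, 0, 0], "fingers": 1}, {"delta_pos": [-15, 0, -3], "dr": [0, 0, 0], "fingers": 1}, {"delta_pos": [-16.8, 0, -3], "dr": [0, 0, 0], "fingers": 1}]'

```text
time: 4.05
tool_pos: [0.4695, -0.1328, 0.0748]
tool_rot: [3.141, 0.0, 1.391]
contact_force: [0.1, 0.5, -0.1]
opening: 0.0007
grip_force: 0.0
```

Request:
step_arm --increments '[{"delta_pos": [0, 0, 0.8], "dr": [0, 0, 0], "fingers": 1}, {"delta_pos": [0, 0, 1.6], "dr": [0, 0, 0], "fingers": 1}, {"delta_pos": [0, 0, 2.2], "dr": [0, 0, 0], "fingers": 1}, {"delta_pos": [0, 0, 2.2], "dr": [0, 0, 0], "fingers": 1}, {"delta_pos": [0, 0, 2.2], "dr": [0, 0, 0], "fingers": 1}]'

```text
time: 4.68
tool_pos: [0.4701, -0.1302, 0.0527]
tool_rot: [3.142, -0.0, 1.394]
contact_force: [-0.3, 0.4, -0.3]
opening: 0.0007
grip_force: 0.0
```

Run:
```python
from h import *
s=robot.observe();print(s["tool_pos"],s["contact_force"])
print(delta([.4702,-.1298,.05],np.radians(79.6),s))
```

```text
[ 0.47012453 -0.1301536   0.05272443] [-0.3359396   0.35047919 -0.30806313]
(array([0.04, 0.  , 0.27]), array([ 0. , -0. ,  0.3]))
```

Request:
step_arm --increments '[{"delta_pos": [0, 0, 0.3], "dr": [0, 0, 0], "fingers": 1}, {"delta_pos": [0, 0, 0.6], "dr": [0, 0, 0], "fingers": 1}, {"delta_pos": [0, 0, 0.8], "dr": [0, 0, 0], "fingers": 1}, {"delta_pos": [0, 0, 0.8], "dr": [0, 0, 0], "fingers": 1}, {"delta_pos": [0, 0, 0.8], "dr": [0, 0, 0], "fingers": 1}]'

```text
time: 5.3
tool_pos: [0.47, -0.1307, 0.0461]
tool_rot: [3.141, 0.0, 1.393]
contact_force: [-4.1, 2.6, 16.7]
opening: 0.0006
grip_force: 8.3
```

Front-right is solid too. Next is back-right, 17.0 cm along tool +y.

Request:
step_arm --increments '[{"delta_pos": [0, 0, -3], "dr": [0, 0, 0], "fingers": 1}, {"delta_pos": [0, 5, -3], "dr": [0, 0, 0], "fingers": 1}, {"delta_pos": [0, 10, -3], "dr": [0, 0, 0], "fingers": 1}, {"delta_pos": [0, 15, -3], "dr": [0, 0, 0], "fingers": 1}, {"delta_pos": [0, 17, -3], "dr": [0, 0, 0], "fingers": 1}]'

```text
time: 5.92
tool_pos: [0.6394, -0.161, 0.0742]
tool_rot: [3.14, 0.0, 1.394]
contact_force: [-1.1, -0.2, 0.1]
opening: 0.0001
grip_force: 0.0
```

Request:
step_arm --increments '[{"delta_pos": [0, 0, 0.8], "dr": [0, 0, 0], "fingers": 1}, {"delta_pos": [0, 0, 1.6], "dr": [0, 0, 0], "fingers": 1}, {"delta_pos": [0, 0, 2.2], "dr": [0, 0, 0], "fingers": 1}, {"delta_pos": [0, 0, 2.2], "dr": [0, 0, 0], "fingers": 1}, {"delta_pos": [0, 0, 2.2], "dr": [0, 0, 0], "fingers": 1}]'

```text
time: 6.55
tool_pos: [0.6372, -0.1606, 0.0531]
tool_rot: [3.141, -0.0, 1.393]
contact_force: [-0.3, 0.7, -1.0]
opening: 0.001
grip_force: 0.0
```

Run:
```python
from h import *
s=robot.observe();print(s["tool_pos"],s["contact_force"])
print(delta([.6369,-.1604,.05],np.radians(79.6),s))
```

```text
[ 0.63721914 -0.16063753  0.05311012] [-0.27034559  0.65609068 -0.98519703]
(array([ 0.02, -0.04,  0.31]), array([ 0. , -0. ,  0.2]))
```

Request:
step_arm --increments '[{"delta_pos": [0, 0, 0.3], "dr": [0, 0, 0], "fingers": 1}, {"delta_pos": [0, 0, 0.6], "dr": [0, 0, 0], "fingers": 1}, {"delta_pos": [0, 0, 0.8], "dr": [0, 0, 0], "fingers": 1}, {"delta_pos": [0, 0, 0.8], "dr": [0, 0, 0], "fingers": 1}, {"delta_pos": [0, 0, 0.8], "dr": [0, 0, 0], "fingers": 1}]'

```text
time: 7.18
tool_pos: [0.6374, -0.1606, 0.0461]
tool_rot: [3.141, 0.0, 1.394]
contact_force: [-3.9, 0.6, 9.7]
opening: 0.0004
grip_force: 4.6
```

Back-right is solid at z = 0.0461 under 9.7 N. I'll press back-left to confirm it's the one that gives.

Request:
step_arm --increments '[{"delta_pos": [0, 0, -3], "dr": [0, 0, 0], "fingers": 1}, {"delta_pos": [5, 0, -3], "dr": [0, 0, 0], "fingers": 1}, {"delta_pos": [10, 0, -3], "dr": [0, 0, 0], "fingers": 1}, {"delta_pos": [15, 0, -3], "dr": [0, 0, 0], "fingers": 1}, {"delta_pos": [16.8, 0, -3], "dr": [0, 0, 0], "fingers": 1}]'

```text
time: 7.8
tool_pos: [0.667, 0.0078, 0.0746]
tool_rot: [-3.141, -0.0, 1.396]
contact_force: [-0.2, 0.2, -0.8]
opening: 0.0005
grip_force: 0.0
```

Request:
step_arm --increments '[{"delta_pos": [0, 0, 0.8], "dr": [0, 0, 0], "fingers": 1}, {"delta_pos": [0, 0, 1.6], "dr": [0, 0, 0], "fingers": 1}, {"delta_pos": [0, 0, 2.2], "dr": [0, 0, 0], "fingers": 1}, {"delta_pos": [0, 0, 2.2], "dr": [0, 0, 0], "fingers": 1}, {"delta_pos": [0, 0, 2.2], "dr": [0, 0, 0], "fingers": 1}]'

```text
time: 8.43
tool_pos: [0.667, 0.0041, 0.0529]
tool_rot: [3.141, -0.0, 1.393]
contact_force: [0.0, 0.7, -0.1]
opening: 0.0002
grip_force: 0.0
```

Request:
step_arm --increments '[{"delta_pos": [0, 0, 0.3], "dr": [0, 0, 0], "fingers": 1}, {"delta_pos": [0, 0, 0.6], "dr": [0, 0, 0], "fingers": 1}, {"delta_pos": [0, 0, 0.8], "dr": [0, 0, 0], "fingers": 1}, {"delta_pos": [0, 0, 0.8], "dr": [0, 0, 0], "fingers": 1}, {"delta_pos": [0, 0, 0.8], "dr": [0, 0, 0], "fingers": 1}]'

```text
time: 9.05
tool_pos: [0.667, 0.0048, 0.0449]
tool_rot: [3.141, -0.0, 1.393]
contact_force: [0.6, -0.3, 0.9]
opening: 0.0006
grip_force: 0.9
```

Request:
step_arm --increments '[{"delta_pos": [0, 0, 0.1], "dr": [0, 0, 0], "fingers": 1}, {"delta_pos": [0, 0, 0.2], "dr": [0, 0, 0], "fingers": 1}, {"delta_pos": [0, 0, 0.2], "dr": [0, 0, 0], "fingers": 1}, {"delta_pos": [0, 0, 0.2], "dr": [0, 0, 0], "fingers": 1}, {"delta_pos": [0, 0, 0.2], "dr": [0, 0, 0], "fingers": 1}]'

```text
time: 9.68
tool_pos: [0.6671, 0.0048, 0.0428]
tool_rot: [3.141, -0.0, 1.393]
contact_force: [0.7, 0.3, 1.6]
opening: 0.0006
grip_force: 1.0
```

Back-left gives: z = 0.0428 under about 1.6 N. I'll lift, move 4.8 cm outward to its key and press.

Request:
step_arm --increments '[{"delta_pos": [0, 0, -1.5], "dr": [0, 0, 0], "fingers": 1}, {"delta_pos": [0, 0, -3.4], "dr": [0, 0, 0], "fingers": 1}, {"delta_pos": [2.4, 0, -3.4], "dr": [0, 0, 0], "fingers": 1}, {"delta_pos": [4.8, 0, -3.4], "dr": [0, 0, 0], "fingers": 1}, {"delta_pos": [4.8, 0, -3.4], "dr": [0, 0, 0], "fingers": 1}]'

```text
time: 10.3
tool_pos: [0.675, 0.0553, 0.0761]
tool_rot: [-3.14, -0.0, 1.397]
contact_force: [0.3, 0.3, -0.4]
opening: 0.0002
grip_force: 0.0
```

Run:
```python
from h import *
im=viewer.read_camera("wrist");cv2.imwrite("pics/w2.png",im[:,:,::-1])
s=robot.observe();print(s["tool_pos"],s["contact_force"])
print(delta([.6761,.0520,.06],np.radians(79.6),s))
```

```text
[0.67495466 0.0540465  0.07596689] [ 0.21131809 -1.09271906 -0.642281  ]
(array([-0.18,  0.15,  1.6 ]), array([-0.1,  0. ,  0.4]))
```

View pics/w2.png

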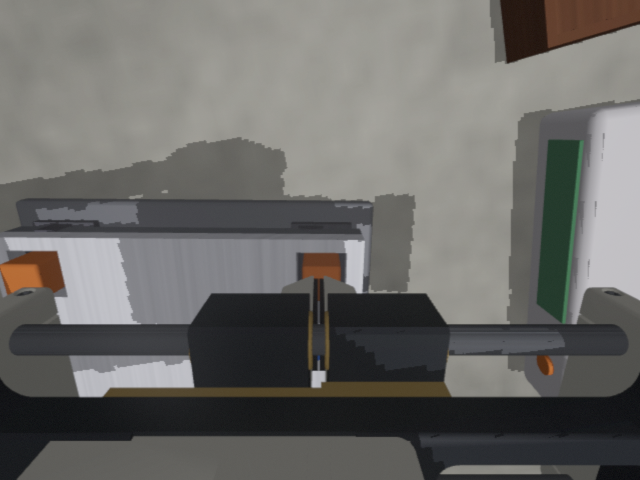

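The fingertips are just above the back-left key (visible part at (322,266)). A white box is at the right, so I'll check its clearance and the key's projection in this view.

Run:
```python
from h import *
for z in(0,.04,.06): print(z,toworld("top",(262,149),z).round(3),toworld("top",(300,152),z).round(3),toworld("top",(300,141),z).round(3),toworld("scene",(313,353),z).round(3))
p=viewer.camera_params("wrist")
for q in([.6761,.0520,.058],[.6761,.0520,.046],[.6761+.18*.011,.0520+.984*.011,.058],robot.observe()["tool_pos"]):
    c=np.linalg.inv(p["T"])@[*q,1]; u=p["K"]@c[:3]; print((u/u[2])[:2].round())
```

```text
0 [0.825 0.094 0.   ] [0.814 0.    0.   ] [ 0.842 -0.     0.   ] [ 0.81  -0.072  0.   ]
0.04 [0.81 0.09 0.04] [ 0.799 -0.001  0.04 ] [ 0.827 -0.001  0.04 ] [ 0.822 -0.076  0.04 ]
0.06 [0.802 0.088 0.06 ] [ 0.792 -0.001  0.06 ] [ 0.819 -0.002  0.06 ] [ 0.828 -0.077  0.06 ]
[322. 284.]
[322. 275.]
[322. 266.]
[320. 295.]
```

```bash
python3 -c "
import cv2
im=cv2.imread('pics/w2.png')[190:310,240:400]; cv2.imwrite('pics/w2c.png',cv2.resize(im,(800,600),interpolation=cv2.INTER_CUBIC))"
```

```text
(no output)
```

View pics/w2c.png

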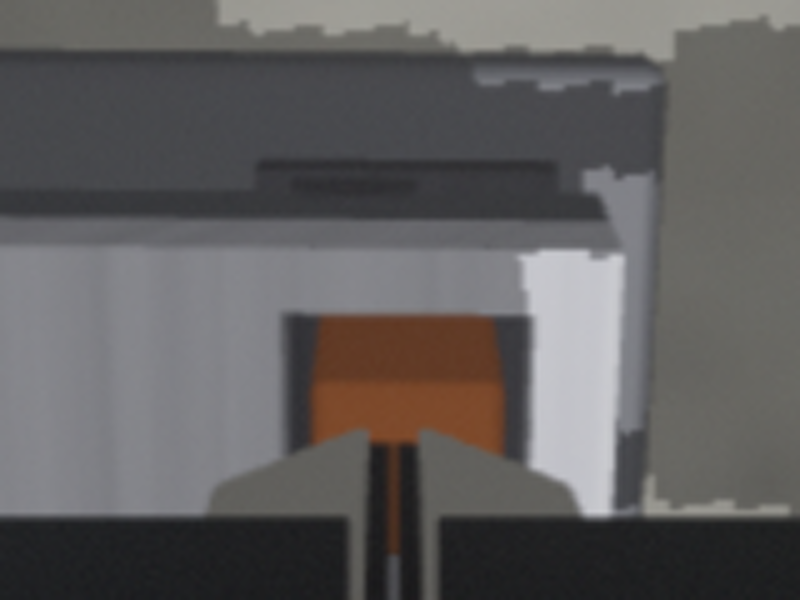

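The key's outer top edge sits at row 266, exactly where predicted, so the alignment is good. The box is clear as well. Pressing now.

Request:
step_arm --increments '[{"delta_pos": [-0.1, 0.1, 0.8], "dr": [0, 0, 0], "fingers": 1}, {"delta_pos": [-0.1, 0.1, 1.6], "dr": [0, 0, 0], "fingers": 1}, {"delta_pos": [-0.1, 0.1, 1.9], "dr": [0, 0, 0], "fingers": 1}, {"delta_pos": [-0.1, 0.1, 2.2], "dr": [0, 0, 0], "fingers": 1}, {"delta_pos": [-0.1, 0.1, 2.4], "dr": [0, 0, 0], "fingers": 1}]'

```text
time: 10.98
tool_pos: [0.6761, 0.0505, 0.0528]
tool_rot: [3.142, 0.0, 1.393]
contact_force: [-1.7, -0.8, 3.0]
opening: 0.0006
grip_force: 1.3
```

Request:
step_arm --increments '[{"delta_pos": [0, 0, 0.2], "dr": [0, 0, 0], "fingers": 1}, {"delta_pos": [0, 0, 0.3], "dr": [0, 0, 0], "fingers": 1}, {"delta_pos": [0, 0, 0.4], "dr": [0, 0, 0], "fingers": 1}, {"delta_pos": [0, 0, 0.4], "dr": [0, 0, 0], "fingers": 1}, {"delta_pos": [0, 0, 0.4], "dr": [0, 0, 0], "fingers": 1}]'

```text
time: 11.6
tool_pos: [0.6764, 0.0508, 0.0493]
tool_rot: [3.141, 0.0, 1.393]
contact_force: [-2.0, -2.2, 4.1]
opening: 0.0007
grip_force: 2.6
```

Request:
step_arm --increments '[{"delta_pos": [0, 0, 0.1], "dr": [0, 0, 0], "fingers": 1}, {"delta_pos": [0, 0, 0.15], "dr": [0, 0, 0], "fingers": 1}, {"delta_pos": [0, 0, 0.15], "dr": [0, 0, 0], "fingers": 1}, {"delta_pos": [0, 0, 0.15], "dr": [0, 0, 0], "fingers": 1}, {"delta_pos": [0, 0, 0.15], "dr": [0, 0, 0], "fingers": 1}]'

```text
time: 12.22
tool_pos: [0.6765, 0.0508, 0.0492]
tool_rot: [3.14, -0.0, 1.394]
contact_force: [-5.3, -2.3, 12.5]
opening: 0.0005
grip_force: 6.3
```

The key is on its stop at z = 0.049 with 12.5 N. I'll lift straight up and check.

Request:
step_arm --increments '[{"delta_pos": [0, 0, -1], "dr": [0, 0, 0], "fingers": 1}, {"delta_pos": [0, 0, -4], "dr": [0, 0, 0], "fingers": 1}, {"delta_pos": [0, 0, -8], "dr": [0, 0, 0], "fingers": 1}, {"delta_pos": [0, 0, -12], "dr": [0, 0, 0], "fingers": 1}, {"delta_pos": [0, 0, -12], "dr": [0, 0, 0], "fingers": 1}]'

```text
time: 12.85
tool_pos: [0.6782, 0.0512, 0.1715]
tool_rot: [3.134, -0.002, 1.394]
contact_force: [0.2, 0.2, -0.8]
opening: 0.0002
grip_force: 0.0
```

Request:
step_arm --increments '[{"delta_pos": [5, -3, 0], "dr": [0, 0, 0], "fingers": 1}, {"delta_pos": [10, -6, 0], "dr": [0, 0, 0], "fingers": 1}, {"delta_pos": [15, -9, 0], "dr": [0, 0, 0], "fingers": 1}, {"delta_pos": [18, -11, 0], "dr": [0, 0, 0], "fingers": 1}, {"delta_pos": [18, -11, 0], "dr": [0, 0, 0], "fingers": 1}]'

```text
time: 13.48
tool_pos: [0.5979, 0.2503, 0.1661]
tool_rot: [-3.14, 0.0, 1.398]
contact_force: [0.8, 0.3, -0.5]
opening: 0.0004
grip_force: 0.0
```

Run:
```python
from h import *
a=viewer.read_camera("scene")[195:315,180:380,::-1]; b=viewer.read_camera("top")[180:320,230:430,::-1]
cv2.imwrite("pics/fin.png",np.vstack([cv2.resize(a,(500,300)),cv2.resize(b,(500,300))]))
```

```text
(no output)
```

View pics/fin.png

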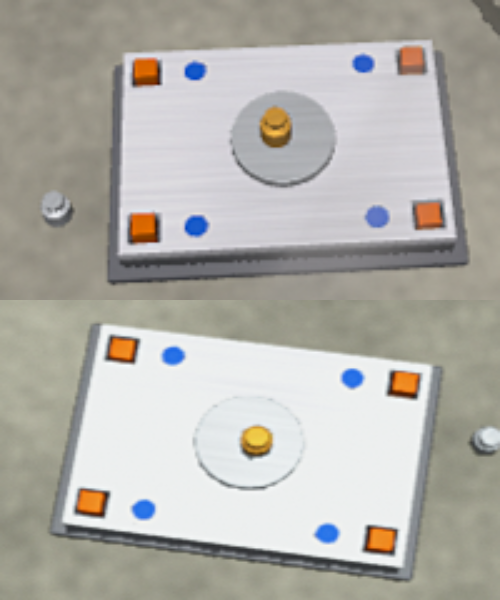

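The weights and plate look unmoved, but the key's height is hard to judge by eye. I'll measure the orange-blob change against the first pictures.

Run:
```python
from h import *
for n,(x0,y0,x1,y1) in dict(top=(240,185,410,315),scene=(222,208,368,305)).items():
    for im in(cv2.imread(f"pics/{n}0.png"),viewer.read_camera(n)[:,:,::-1].copy()):
        m=cv2.inRange(cv2.cvtColor(im,cv2.COLOR_BGR2HSV),(3,90,40),(20,255,255))[y0:y1,x0:x1]
        _,_,st,c=cv2.connectedComponentsWithStats(m)
        print(n,[(int(a[4]),(b+[x0,y0]).round(1).tolist()) for a,b in zip(st[1:],c[1:]) if a[4]>20])
```

```text
top [(117, [278.3, 202.4]), (118, [391.3, 218.8]), (73, [332.1, 246.4]), (121, [266.2, 274.1]), (125, [381.8, 291.6])]
top [(113, [278.5, 202.7]), (118, [391.4, 218.8]), (74, [332.0, 246.6]), (121, [266.2, 274.1]), (123, [381.8, 291.6])]
scene [(88, [344.1, 218.4]), (106, [237.8, 223.3]), (158, [289.9, 245.6]), (120, [351.2, 280.5]), (124, [237.0, 285.6])]
scene [(88, [344.1, 218.4]), (105, [237.8, 223.2]), (158, [289.8, 245.6]), (102, [350.8, 280.8]), (124, [237.0, 285.6])]
```

Only the back-left key changed, from 120 to 102 px, about what a 9 mm drop should give. The other keys and the weights haven't moved.

```bash
python3 -c "
from cell import robot
print(robot.hand_in())"
```

```text
the job is handed in; nothing more can be done
None
```

The back-left corner was the one that gave; I pressed its shim key flat to its stop, left the other three shims up and everything else standing, and handed the job in at about 13.7 s.

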